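# Lock the painting turntable and load its paint jars

## Robot

A 6-joint arm with a two-finger parallel gripper is mounted at the origin on the work surface. World frame = base frame: x ahead of the robot, y to its left, z up, the work surface at z = 0. Lengths are in m, angles in degrees, forces in N, time in s.
With the tool pointing down it reaches from about 0.25 to 0.725 m from the base axis. Payload 9.7 kg.
Tool frame: the origin (TCP) lies midway between the tips of the shut fingers; the grasp point (between the pads) lies 19 mm behind it (bot.hold_point_z is the distance from the TCP to the grasp point, in m); z points along the fingers, y is the line along which they close (so a half turn about z gives the same grasp; the last joint's range is limited). The gripper opens to 85 mm and grips with 20 to 120 N. Pads are 22 mm wide; open, the fingers measure 114 mm over their backs; the gripper's body (76 mm by 85 mm) begins 54 mm behind the grasp point. The pads swing forward as they close: fully open they stand 13 mm farther back than shut.
Start: joints at [-70.646, 4.979, 10.078, 95.1, 0, 90], TCP at [0.182, -0.519, 0.231] pointing down, gripper open.
Joint ranges: [-179.16, 179.16], [-48.56, 103.87], [-65.8, 70.77], [-126.05, 130.52], [-82.76, 87.17], [-180, 180]. Speed limits (degrees/s): [127.2, 127.2, 147.25, 180, 180, 180].

## Interface

Orientations are given as [roll, pitch, yaw] about the fixed x, y, z axes, in that order (R = Rz(yaw) Ry(pitch) Rx(roll)).
In Python, from workcell import bot gives the robot as it stands.
- The arm moves only by the tool play_rows, never from a script. Its argument "steps" is a list that holds one entry, the list of rows, each a list of 4 numbers: the shift along the tool's x, y, z in m, then the turn about the tool's z in rad. In form: [[[tx, ty, tz, yaw], ...]]. A call has exactly 5 rows; each row shifts and turns the commanded pose from where the row before left it, along the tool's axes as they then stand; what a row does not reach is not made up. A row lasts 1/12 s, in which the tool goes at most 41.7 mm and 7.16 degrees, less where a joint would pass 70% of its speed; a pose out of reach is approached as far as the arm can. A call is refused whole if a number of a shift passes 0.0417 or a number of a turn 0.125, either way. A call with a gripper value outside its range is refused whole. "gripper" is the finger opening in m, from 0 to 0.0854, set as the call begins (left out, the last holds). The fingers move at their own pace and stop on an object; "squeeze" is the grip in N (left out, the last holds). Time passes only in rows, so rows that do not move let the fingers close, or fill a call up. It gives the time, the measured TCP pose, the force, the opening and the grip force at its end, in the units of the state.
- bot.get_obs(): the state, without advancing time (a new reading comes with each control period).
- bot.camera(name): name is "scene" or "top"; returns a dict with "img" (400x640x3 uint8, blue, green, red), "vfov" (degrees; the focal length in pixels is half the picture's height over the tangent of half this angle, whatever the lens; pixels are square), "cx", "cy" (the principal point, pixels), "xyz" and "attitude" of the camera in the world. Camera axes: x right, y down, z forward; pixel columns grow to the right and rows downward; lengths in m; the calibration is good to about 2 mm. A picture is of the moment at which its call begins. There is no depth.
- bot.job_done(): hands the job in; it is judged then, once.
The state is a dict: "time": time; "q": joint angles; "qd": joint speeds; "joint_efforts": joint torques, N m; "ee_pos": TCP position; "tcp_rot": TCP orientation; "wrist_force": force on the tool from outside, world axes, zero at the start; "torque": the same for the moment, N m; "opening": finger opening in m; "grasp_force": force on a finger pad.
Only numpy, scipy, OpenCV 4.12 (cv2) and the standard library are available. Lean on these libraries where they do the work, as an engineer would, in place of code of your own. Each camera call takes 0.05 s, during which the arm holds its last target. There are 200 camera calls.

## Task

Get the painting turntable ready for the class: turn the wheel until the hole in its tab is over the hole in the stand's bracket, push the locking pin fully home through both, and then, with the wheel locked, tighten the wing nut on the hub clockwise to its stop (this takes several short swings with a fresh grip each time). Only when the nut is tight, stand every loose paint jar upright on the wheel, wholly on the disc, and leave the brush pot, the dish and the tub alone.

Things in the scene. Friction and masses are not known exactly. Their poses are not given: they have to be found in the camera images.
- wheel (a joint): Turntable wheel: aluminium disc 250 mm across, 15 mm thick, top 75 mm above the table, on a fixed grey steel stand; turns about its vertical centre axis. Rad, growing anticlockwise from above; 0 = tab hole over bracket hole. Range -0.8 to 2.2, starts at 0.4 to 1.5. Light friction (0.10 N m), no click, stays where left; the pin's tapered tip draws it in the last 2 mm.
- wheel_top (a point): Centre of the wheel's upper face (on the turning axis); x, y turn with the wheel, z up. The free area for jars is the ring between the wing nut (32 mm from the centre) and the rim (125 mm), apart from the wooden post 95 mm from the centre along +y. The tab sticks out along -y.
- tab_hole (a point): Centre of the upper mouth of the through hole (15 mm across) in the wheel's tab, 145 mm from the wheel's centre, level with the wheel's top. The tab is a flat lug 50 mm wide and 10 mm thick that sticks out to 170 mm from the wheel's centre.
- bracket_hole (a point): Centre of the upper mouth of the fixed through hole (15 mm across, 14 mm deep) in the stand's grey steel bracket; it lies 17 mm below the top of the tab, 145 mm from the wheel's axis; the space below it is open down to the table. When the wheel is at 0 the tab hole is straight above it.
- post_top (a point): Centre of the top of the upright round wooden post on the wheel, the handle for turning it: 22 mm in diameter, 45 mm tall, 95 mm from the wheel's centre, across from the tab.
- wingnut (a joint): The steel wing nut on the wheel's hub. Rad, growing as it is turned clockwise seen from above (tightening), relative to the wheel. Starts at 0 to 0.4, hard stop at 4.7 (tight). Friction 0.25 N m, more than the wheel's: unless the wheel is pinned, the wheel turns along with it. It stays where it is left.
- nut_grip (a point): On the wheel's axis at mid-height of the wing nut's bar, 24 mm above the wheel's top. The bar is 64 mm long along this frame's x, 14 mm thick along its y, and reaches 12 mm above and below this point; grip it across y.
- pin: Loose locking pin, upright, 90 g: steel shaft 12 mm across, 60 mm long, the last 12 mm tapered; above it a flat collar 30 mm across, 6 mm thick; above that a round light wooden grip 22 mm across, from 66 to 102 mm above the tip. Origin at the tip, z up along the pin. Starts parked in the wooden holder. Home: underside of the collar on the tab.
- pin_collar (a point): Centre of the underside of the pin's collar, 60 mm above the pin's tip.
- holder: Fixed block of light wood, 60 x 60 mm, 65 mm high, with an upright 17 mm through hole in which the pin is parked, collar on its top (pin tip 5 mm above the table). Origin at the centre of its underside.
- jar0: A loose squat white paint jar with a grey lid, standing on the table: round, 56 mm in diameter and 48 mm high in all, about 130 g. Origin at the centre of its underside, z up. Two to four of the four jars are there.
- jar1: A loose squat white paint jar with a grey lid, standing on the table: round, 56 mm in diameter and 48 mm high in all, about 130 g. Origin at the centre of its underside, z up. Two to four of the four jars are there.
- jar2: A loose squat white paint jar with a grey lid, standing on the table: round, 56 mm in diameter and 48 mm high in all, about 130 g. Origin at the centre of its underside, z up. Two to four of the four jars are there.
- jar3: A loose squat white paint jar with a grey lid, standing on the table: round, 56 mm in diameter and 48 mm high in all, about 130 g. Origin at the centre of its underside, z up. Two to four of the four jars are there.
- brush_pot: Bystander: white pot of brushes, 90 mm across, 100 mm high (brushes to about 210 mm). Origin under its centre.
- dish: Bystander: shallow white mixing dish, 90 mm across, 20 mm high. Origin under its centre.
- tub: Bystander: lidded white tub, 96 mm across, 85 mm high. Origin under its centre.
Not all that is in view belongs to the job. What is shaped like the jar0 but red is not meant. What is shaped like the jar3 but orange is not meant.

How it is judged:
By the outcome, as a careful person would: the job done as asked, in the order asked, and still so for the second after the job is handed in, with the robot touching nothing.
Of jar0, jar1, jar2, jar3 only 2 to 4 are there at a start; the rules pass over those that are not, and their reading is None.
At some moment in a run one of jar0, jar1, jar2, jar3 may be knocked a few centimetres aside while the robot is not near it.
It also fails if it takes over 210 s, if anything falls off the work surface, if the arm or the gripper's body presses on something with over 40 N, if the wrist force passes 120 N, or if a joint passes its speed limit or range.

## Working session

There is one attempt and no reset: what is moved stays moved. The work goes in short steps, Python scripts to look and compute and a tool call to move; the robot and the scene stay as the last step left them, time stands still between calls to the robot, and variables do not carry over. Pictures are saved under pics/ and viewed, at most 14 in all, crops included, and the job is handed in when it is done.

Besides the shell and the picture viewer there is one more tool, called after "Emit:" in YAML: its name, and indented under it one key for each argument. play_rows: Moves the arm, as the interface text tells. Its arguments: {"type":"object","properties":{"steps":{"type":"array","items":{"type":"array","items":{"type":"array","items":{"type":"number"}}}},"gripper":{"type":"number"},"squeeze":{"type":"number"}},"required":["steps"]}

```bash
ls; mkdir -p pics; python3 - <<'E'
from workcell import bot
import cv2
o=bot.get_obs(); print(o['time'],o['ee_pos'],o['tcp_rot'],o['opening'],bot.hold_point_z)
for n in ('scene','top'):
    c=bot.camera(n); cv2.imwrite(f'pics/{n}0.png',c['img']); print(n,c['vfov'],c['cx'],c['cy'],c['xyz'],c['attitude'],[k for k in c])
E
```

```text
pics
0.0 [ 0.1821874  -0.51869945  0.23057491] [-1.79921608e+02 -8.05246811e-04  1.93546788e+01] 0.08530203745812762 0.0187
scene 56.97285059894165 320.8016692515198 195.3733563808646 [ 0.89655026 -0.63243815  0.6880763 ] [-127.72214467    0.14996108   27.58634535] ['img', 'vfov', 'cx', 'cy', 'xyz', 'attitude']
top 49.392322992026635 314.93259046929467 202.1685462215639 [0.49232611 0.01798119 1.37899917] [-176.64772417    1.0360165   -90.8058154 ] ['img', 'vfov', 'cx', 'cy', 'xyz', 'attitude']
```

View pics/scene0.png

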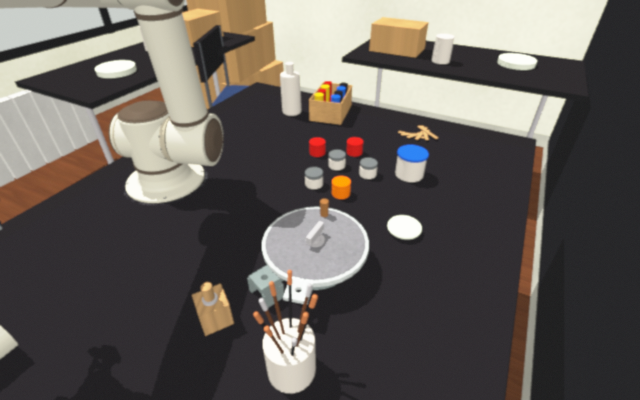

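View pics/top0.png

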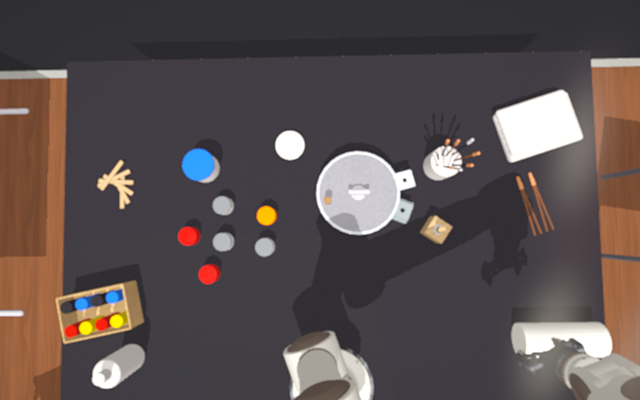

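The top view shows the wheel at (358,192), the tab at (404,180), the bracket at (403,210), the post at (327,199) and the pin in its holder at (437,229). The three grey-lid jars are at (223,205), (223,241) and (264,246); the red and orange ones are decoys.

```bash
cat > h.py <<'E'
import numpy as np, cv2
from scipy.spatial.transform import Rotation as R
from workcell import bot
def K(c):
    f=200/np.tan(np.radians(c['vfov']/2)); return np.array([[f,0,c['cx']],[0,f,c['cy']],[0,0,1]])
def rot(c): return R.from_euler('xyz',c['attitude'],degrees=True).as_matrix()
def w(c,u,v,z):
    d=rot(c)@np.linalg.inv(K(c))@[u,v,1]; p=np.array(c['xyz']); return p+d*(z-p[2])/d[2]
def px(c,P):
    q=K(c)@(rot(c).T@(np.array(P)-c['xyz'])); return q[:2]/q[2]
E
cat > a.py <<'E'
from h import *
c=bot.camera('top'); s=bot.camera('scene')
i=cv2.resize(c['img'][145:255,310:460],None,fx=5,fy=5,interpolation=cv2.INTER_CUBIC); cv2.imwrite('pics/crop1.png',i)
i=cv2.resize(s['img'][190:340,185:385],None,fx=4,fy=4,interpolation=cv2.INTER_CUBIC); cv2.imwrite('pics/crop2.png',i)
g=cv2.cvtColor(c['img'],cv2.COLOR_BGR2HSV)
for n,p in dict(jA=(223,205),jB=(223,241),jC=(264,246)).items():print(n,w(c,*p,.048))
for n,p in dict(wc=(358,192),tab=(406,180)).items():print(n,w(c,*p,.075))
print('br',w(c,406,212,.058),'post',w(c,327,199,.12),'pin',w(c,437,229,.107))
for n,p,z in [('pot',(440,163),.1),('dish',(290,145),.02),('tub',(199,165),.085),('orange',(266,215),.048),('red',(188,236),.048),('red',(208,273),.048)]: print(n,w(c,*p,z))
E
python3 a.py
```

```text
jA [0.56618549 0.32394412 0.048     ]
jB [0.45580155 0.32412677 0.048     ]
jC [0.43888198 0.19842494 0.048     ]
wc [ 0.59767092 -0.08926883  0.075     ]
tab [ 0.63155749 -0.2338077   0.075     ]
br [ 0.53606035 -0.23453385  0.058     ] post [0.57507163 0.00458156 0.12      ] pin [ 0.48372779 -0.31358929  0.107     ]
pot [ 0.67759899 -0.33010941  0.1       ]
dish [0.75431629 0.11763901 0.02      ]
tub [0.68581315 0.38777342 0.085     ]
orange [0.53348399 0.1915955  0.048     ]
red [0.47254779 0.43191408 0.048     ]
red [0.35913632 0.37022577 0.048     ]
```

View pics/crop1.png

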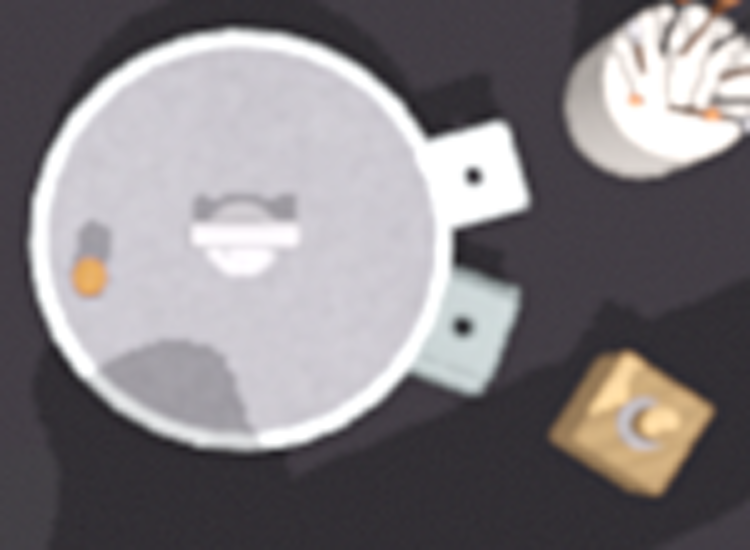

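View pics/crop2.png

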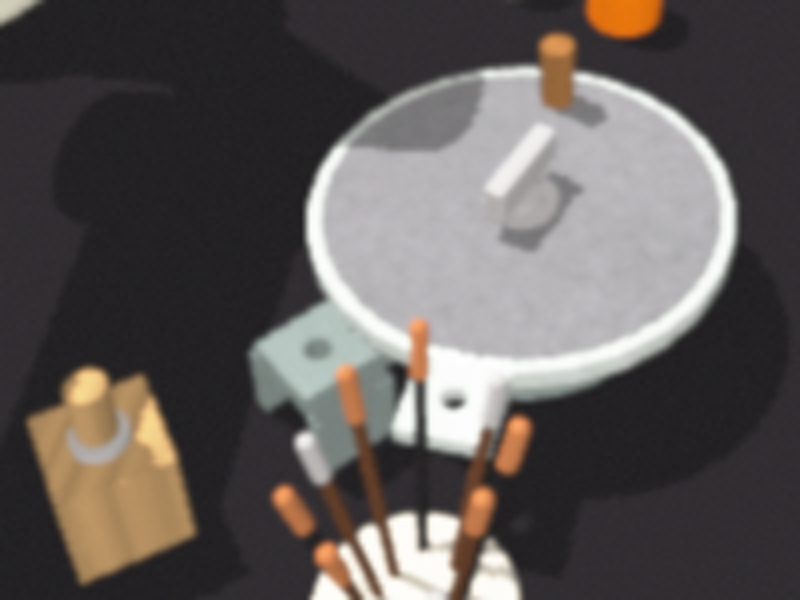

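The crops show, in crop-1 pixels, the tab hole at (473,176), the bracket hole at (462,327), the post top at (89,279), the bar centred at (245,235) and the disc centred near (241,239). In crop 2 the tab hole is at (454,399), the bracket hole at (318,349), the post top at (558,44) and the pin top at (86,382).

```bash
cat > b.py <<'E'
from h import *
from scipy.optimize import least_squares
c=bot.camera('top'); s=bot.camera('scene')
t=lambda u,v:(310+(u+.5)/5-.5,145+(v+.5)/5-.5)
e=lambda u,v:(185+(u+.5)/4-.5,190+(v+.5)/4-.5)
for n,a,b,z in [('tab',(473,176),(454,399),.075),('br',(462,327),(318,349),.058),('post',(89,279),(558,41),.12),('pintop',(654,420),(88,381),.107),('collar',(637,424),(98,432),.071),('bar',(245,235),(521,161),.111),('rim',(241.5,239),(522,219),.075)]:
    print(n,w(c,*t(*a),z)[:2].round(4),w(s,*e(*b),z)[:2].round(4))
# joint fit: centre, wheel angle, bracket angle
T=w(c,*t(473,176),.075)[:2];B=w(c,*t(462,327),.058)[:2];P=w(c,*t(89,279),.12)[:2];O=w(c,*t(241.5,239),.075)[:2]
d=lambda a,r:r*np.array([np.cos(a),np.sin(a)])
f=lambda x:np.r_[x[:2]+d(x[2],.145)-T,x[:2]-d(x[2],.095)-P,x[:2]+d(x[3],.145)-B,x[:2]-O]
r=least_squares(f,[.6,-.09,-1.3,-2]);print(r.x,r.x[2]-r.x[3],(r.fun*1e3).round(1))
for a in np.linspace(0,r.x[2]-r.x[3],6): print(r.x[:2]-d(r.x[2]-a,.095))
E
python3 b.py
```

```text
tab [ 0.6322 -0.2284] [ 0.6324 -0.2305]
br [ 0.5423 -0.2226] [ 0.5426 -0.2246]
post [0.571  0.0035] [0.5709 0.0054]
pintop [ 0.4847 -0.3235] [ 0.4813 -0.325 ]
collar [ 0.4823 -0.3229] [ 0.4818 -0.3283]
bar [ 0.5959 -0.0881] [ 0.5973 -0.0922]
rim [ 0.5965 -0.0889] [ 0.6024 -0.1014]
[ 0.59571913 -0.08836091 -1.31331755 -1.94949103] 0.6361734792299762 [ 0.4 -0.1  0.5  0.  -0.2 -0.5 -0.8  0.6]
[0.57152802 0.00350742]
[0.58338089 0.00583446]
[0.59543324 0.00663866]
[0.6074902  0.00590701]
[0.61935687 0.00365136]
[ 6.30841385e-01 -9.18504643e-05]
```

Emit:
play_rows:
  steps:
    - [[0,0,0,-0.1233],[0,0,0,-0.1233],[0,0,0,-0.1233],[0,0,0,-0.1233],[0,0,0,-0.1233]]
  gripper: 0.06

```text
time: 0.72
ee_pos: [0.1823, -0.5189, 0.2312]
tcp_rot: [-180.0, -0.0, 55.0]
wrist_force: [-0.8, 0.1, 0.8]
opening: 0.0599
grasp_force: 0.0
```

Emit:
play_rows:
  steps:
    - [[0,0,0,-0.1233],[0,0,0,-0.1233],[0,0,0,-0.1233],[0,0,0,-0.1233],[0,0,0,-0.1233]]

```text
time: 1.13
ee_pos: [0.1823, -0.5189, 0.2312]
tcp_rot: [-180.0, -0.0, 90.4]
wrist_force: [0.0, 0.7, 0.1]
opening: 0.06
grasp_force: 0.0
```

Emit:
play_rows:
  steps:
    - [[0.0261,0.0195,0,0],[0.0261,0.0195,0,0],[0.0261,0.0195,0,0],[0.0261,0.0195,0,0],[0.0261,0.0195,0,0]]

```text
time: 1.55
ee_pos: [0.2803, -0.3871, 0.2312]
tcp_rot: [180.0, 0.0, 90.0]
wrist_force: [0.3, -0.0, -0.1]
opening: 0.0602
grasp_force: 0.0
```

Emit:
play_rows:
  steps:
    - [[0.0261,0.0195,0,0],[0.0261,0.0195,0,0],[0.0261,0.0195,0,0],[0.0261,0.0195,0,0],[0.0261,0.0195,0,0]]

```text
time: 1.97
ee_pos: [0.3779, -0.2565, 0.2314]
tcp_rot: [180.0, 0.0, 90.0]
wrist_force: [0.2, 0.7, -0.3]
opening: 0.0602
grasp_force: 0.0
```

Emit:
play_rows:
  steps:
    - [[0.0261,0.0195,0,0],[0.0261,0.0195,0,0],[0.0261,0.0195,0,0],[0.0261,0.0195,0,0],[0.0261,0.0195,0,0]]

```text
time: 2.38
ee_pos: [0.4755, -0.1259, 0.2314]
tcp_rot: [180.0, 0.0, 90.0]
wrist_force: [0.0, -0.4, -0.1]
opening: 0.0603
grasp_force: 0.0
```

Emit:
play_rows:
  steps:
    - [[0.0261,0.0195,0,0],[0.0261,0.0195,0,0],[0.0261,0.0195,0,0],[0.0261,0.0195,0,0],[0.0261,0.0195,0,0]]

```text
time: 2.8
ee_pos: [0.573, 0.0047, 0.2313]
tcp_rot: [180.0, 0.0, 90.0]
wrist_force: [-0.5, -1.1, 1.1]
opening: 0.06
grasp_force: 0.0
```

Emit:
play_rows:
  steps:
    - [[0,0,0.02,0],[0,0,0.01,0],[0,0,0,0],[0,0,0,0],[0,0,0,0]]

```text
time: 3.22
ee_pos: [0.5719, 0.0023, 0.2022]
tcp_rot: [180.0, 0.0, 89.9]
wrist_force: [-0.0, -0.4, -0.2]
opening: 0.0603
grasp_force: 0.0
```

Emit:
play_rows:
  steps:
    - [[0,0,0.03,0],[0,0,0.03,0],[0,0,0.03,0],[0,0,0.024,0],[0,0,0,0]]

```text
time: 3.63
ee_pos: [0.5699, 0.0023, 0.0834]
tcp_rot: [-179.7, 0.0, 89.9]
wrist_force: [-0.4, -0.3, -0.8]
opening: 0.0599
grasp_force: 0.0
```

Emit:
play_rows:
  steps:
    - [[0,0,0,0],[0,0,0,0],[0,0,0,0],[0,0,0,0],[0,0,0,0]]
  gripper: 0.0
  squeeze: 30

```text
time: 4.05
ee_pos: [0.5735, 0.0029, 0.09]
tcp_rot: [179.8, 0.0, 90.0]
wrist_force: [-0.3, -0.5, 7.7]
opening: 0.0209
grasp_force: 29.4
```

Emit:
play_rows:
  steps:
    - [[0,0,0,0],[0,0,0,0],[0,0,0,0],[0,0,0,0],[0,0,0,0]]

```text
time: 4.47
ee_pos: [0.5735, 0.003, 0.09]
tcp_rot: [179.8, 0.0, 90.0]
wrist_force: [-1.1, -0.9, 8.4]
opening: 0.0214
grasp_force: 29.4
```

Emit:
play_rows:
  steps:
    - [[0.0011,0.0059,0,0],[0.0011,0.0059,0,0],[0.0004,0.006,0,0],[0.0004,0.006,0,0],[-0.0003,0.006,0,0]]

```text
time: 4.88
ee_pos: [0.6027, 0.0064, 0.0897]
tcp_rot: [179.9, -0.1, 90.0]
wrist_force: [-4.8, 3.6, 7.9]
opening: 0.0209
grasp_force: 30.4
```

Emit:
play_rows:
  steps:
    - [[-0.0004,0.006,0,0],[-0.0011,0.0059,0,0],[-0.0012,0.0059,0,0],[-0.0018,0.0058,0,0],[-0.0019,0.0058,0,0]]

```text
time: 5.3
ee_pos: [0.6321, 0.0001, 0.0894]
tcp_rot: [179.9, -0.1, 90.0]
wrist_force: [-4.9, 3.8, 6.3]
opening: 0.021
grasp_force: 30.5
```

Emit:
play_rows:
  steps:
    - [[0,0,0,0],[0,0,0,0],[0,0,0,0],[0,0,0,0],[0,0,0,0]]

```text
time: 5.72
ee_pos: [0.6327, -0.0002, 0.0894]
tcp_rot: [179.8, -0.0, 90.0]
wrist_force: [2.9, 2.0, 5.5]
opening: 0.0211
grasp_force: 30.5
```

```bash
cat > v.py <<'E'
from h import *
import sys
c=bot.camera('top'); n=sys.argv[1]; x0,y0,x1,y1=map(int,sys.argv[2:6]); cam=sys.argv[6] if len(sys.argv)>6 else 'top'
if cam=='scene': c=bot.camera('scene')
cv2.imwrite(f'pics/{n}.png',cv2.resize(c['img'][y0:y1,x0:x1],None,fx=5,fy=5,interpolation=cv2.INTER_CUBIC))
E
python3 v.py crop3 330 150 450 250
```

```text
(no output)
```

View pics/crop3.png

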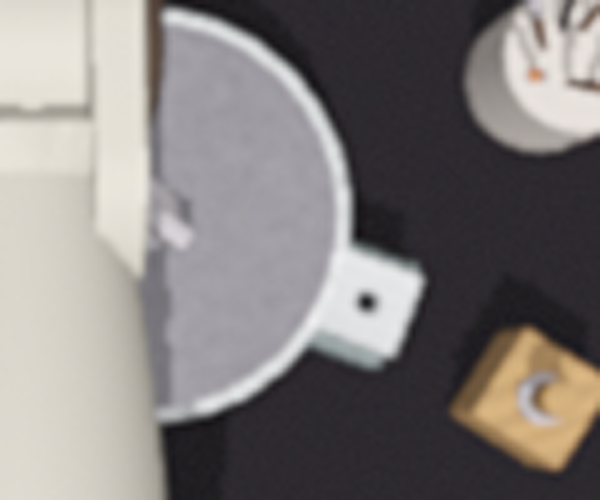

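The tab now covers the bracket, with the tab hole at crop (367,302), which is full-image (403.0,210.0). I'll check the leftover angle.

```bash
python3 - <<'E'
from h import *
c=bot.camera('top'); C=np.array([.5957,-.0884])
p=w(c,403.0,210.0,.075)[:2];b=w(c,402.3,210.0,.058)[:2]; b2=w(c,310+462.5/5-.5,145+327.5/5-.5,.058)[:2]
a=lambda q:np.arctan2(*(q-C)[::-1]); print(p,b2,np.hypot(*(p-C)),a(p),a(b2),(a(p)-a(b2))*145)
# centroid of the dark hole, subpixel
g=cv2.cvtColor(c['img'],cv2.COLOR_BGR2GRAY)[206:215,399:408].astype(float);wt=np.clip(150-g,0,None);y,x=np.mgrid[206:215,399:408];m=(x-403)**2+(y-210)**2<8
wt*=m;print((x*wt).sum()/wt.sum(),(y*wt).sum()/wt.sum()); print(g.astype(int))
o=bot.get_obs();print(o['time'],o['ee_pos'],o['tcp_rot'])
E
```

```text
[ 0.54160938 -0.22250515] [ 0.54229653 -0.22262227] 0.14460285823492441 -1.9541828816533948 -1.9494680430916613 -0.6836515914513563
402.89799635701274 209.99817850637524
[[228 229 230 229 228 228 229 229 229]
 [227 228 223 217 216 221 226 229 229]
 [228 224 203 172 165 187 212 226 229]
 [228 217 175 101  78 126 180 216 229]
 [227 209 156  67  32  91 165 211 227]
 [228 215 175 110  79 117 177 215 227]
 [228 226 209 179 161 173 202 222 228]
 [227 227 226 218 212 213 221 227 228]
 [225 226 227 227 227 226 228 229 229]]
5.8167 [ 6.32743495e-01 -2.26719443e-04  8.93855683e-02] [ 1.79777166e+02 -3.45054623e-02  9.00227319e+01]
```

Emit:
play_rows:
  steps:
    - [[0,0,0,0],[0,0,0,0],[0,0,0,0],[0,0,-0.02,0],[0,0,-0.04,0]]
  gripper: 0.06

```text
time: 6.23
ee_pos: [0.629, -0.0007, 0.1426]
tcp_rot: [-179.5, 0.0, 90.0]
wrist_force: [1.2, 0.9, -0.5]
opening: 0.0603
grasp_force: 0.0
```

Emit:
play_rows:
  steps:
    - [[0,0,-0.04,0],[0,0,-0.04,0],[-0.0324,-0.015,0,0],[-0.0324,-0.015,0,0],[-0.0324,-0.015,0,0]]

```text
time: 6.65
ee_pos: [0.5863, -0.0986, 0.228]
tcp_rot: [179.9, 0.0, 90.1]
wrist_force: [-0.2, -0.7, -0.2]
opening: 0.0601
grasp_force: 0.0
```

Emit:
play_rows:
  steps:
    - [[-0.0324,-0.015,0,0],[-0.0324,-0.015,0,0],[-0.0324,-0.015,0,0],[-0.0324,-0.015,0,0],[-0.0324,-0.015,0,0]]

```text
time: 7.07
ee_pos: [0.5103, -0.2613, 0.2273]
tcp_rot: [-180.0, 0.0, 90.0]
wrist_force: [1.2, 0.3, -0.3]
opening: 0.0596
grasp_force: 0.0
```

Emit:
play_rows:
  steps:
    - [[-0.0324,-0.015,0,0],[-0.0324,-0.015,0,0],[0,0,0.03,0],[0,0,0.02,0],[0,0,0,0]]

```text
time: 7.48
ee_pos: [0.4795, -0.3245, 0.1729]
tcp_rot: [-179.7, -0.2, 89.9]
wrist_force: [0.3, 0.8, -0.9]
opening: 0.0597
grasp_force: 0.0
```

Emit:
play_rows:
  steps:
    - [[0,0,0,0],[0,0,0,0],[0,0,0,0],[0,0,0,0],[0,0,0,0]]

```text
time: 7.9
ee_pos: [0.482, -0.3245, 0.1783]
tcp_rot: [179.9, 0.0, 90.0]
wrist_force: [0.6, -0.4, -0.9]
opening: 0.06
grasp_force: 0.0
```

Emit:
play_rows:
  steps:
    - [[0,0.001,0.025,0],[0,0,0.025,0],[0,0,0.025,0],[0,0,0.02,0],[0,0,0.005,0]]

```text
time: 8.32
ee_pos: [0.4813, -0.3236, 0.0741]
tcp_rot: [-179.8, -0.1, 90.0]
wrist_force: [-0.1, 0.4, 0.1]
opening: 0.0599
grasp_force: 0.0
```

Emit:
play_rows:
  steps:
    - [[0,0,0,0],[0,0,0,0],[0,0,0,0],[0,0,0,0],[0,0,0,0]]

```text
time: 8.73
ee_pos: [0.483, -0.325, 0.0786]
tcp_rot: [179.9, 0.1, 90.0]
wrist_force: [0.1, 0.7, -0.1]
opening: 0.0604
grasp_force: 0.0
```

Emit:
play_rows:
  steps:
    - [[0,0,0,0],[0,0,0,0],[0,0,0,0],[0,0,0,0],[0,0,0,0]]
  gripper: 0.0
  squeeze: 25

```text
time: 9.15
ee_pos: [0.4826, -0.3246, 0.0775]
tcp_rot: [180.0, 0.0, 90.0]
wrist_force: [0.2, 0.5, 2.9]
opening: 0.0211
grasp_force: 24.7
```

Emit:
play_rows:
  steps:
    - [[0,0,0,0],[0,0,0,0],[0,0,0,0],[0,0,0,0],[0,0,0,0]]

```text
time: 9.57
ee_pos: [0.4826, -0.3246, 0.0775]
tcp_rot: [180.0, 0.0, 90.0]
wrist_force: [-0.9, 0.1, 3.6]
opening: 0.0213
grasp_force: 24.8
```

Emit:
play_rows:
  steps:
    - [[0,0,0,0],[0,0,0,0],[0,0,0,0],[0,0,0,0],[0,0,0,0.08]]
  gripper: 0.045

```text
time: 9.98
ee_pos: [0.4824, -0.3246, 0.077]
tcp_rot: [-180.0, -0.0, 85.5]
wrist_force: [0.2, -0.2, -0.9]
opening: 0.0453
grasp_force: 0.0
```

Emit:
play_rows:
  steps:
    - [[0,0,0,0.11],[0,0,0,0.11],[0,0,0,0.11],[0,0,0,0.11],[0,0,0,0.11]]

```text
time: 10.4
ee_pos: [0.4824, -0.3246, 0.0771]
tcp_rot: [-180.0, 0.0, 53.6]
wrist_force: [0.1, -0.0, -0.5]
opening: 0.0451
grasp_force: 0.0
```

Emit:
play_rows:
  steps:
    - [[0,0,0,0.11],[0,0,0,0.11],[0,0,0,0.11],[0,0,0,0.11],[0,0,0,0.11]]

```text
time: 10.82
ee_pos: [0.4824, -0.3246, 0.0771]
tcp_rot: [-180.0, 0.0, 22.1]
wrist_force: [0.7, 0.3, -0.2]
opening: 0.0453
grasp_force: 0.0
```

Emit:
play_rows:
  steps:
    - [[0,0,0,0.11],[0,0,0,0.11],[0,0,0,0.11],[0,0,0,0.061],[0,0,0,0]]

```text
time: 11.23
ee_pos: [0.4824, -0.3246, 0.0771]
tcp_rot: [-180.0, 0.0, -0.2]
wrist_force: [-0.0, -0.7, 1.0]
opening: 0.0452
grasp_force: 0.0
```

Emit:
play_rows:
  steps:
    - [[0,0,0,0],[0,0,0,0],[0,0,0,0],[0,0,0,0],[0,0,0,0]]
  gripper: 0.0
  squeeze: 60

```text
time: 11.65
ee_pos: [0.4825, -0.3248, 0.0774]
tcp_rot: [180.0, -0.0, 0.0]
wrist_force: [-0.3, -0.8, 1.0]
opening: 0.0201
grasp_force: 58.6
```

Emit:
play_rows:
  steps:
    - [[0,0,0,0],[0,0,0,0],[0,0,0,0],[0,0,0,0],[0,0,0,0]]

```text
time: 12.07
ee_pos: [0.4825, -0.3248, 0.0774]
tcp_rot: [180.0, -0.0, -0.0]
wrist_force: [-0.5, -2.8, 1.8]
opening: 0.0209
grasp_force: 58.7
```

Emit:
play_rows:
  steps:
    - [[0,0,-0.01,0],[0,0,-0.025,0],[0,0,-0.025,0],[0,0,-0.025,0],[0,0,-0.02,0]]

```text
time: 12.48
ee_pos: [0.4825, -0.3241, 0.184]
tcp_rot: [-180.0, -0.0, 0.0]
wrist_force: [0.3, -0.6, -0.4]
opening: 0.0204
grasp_force: 59.7
```

Emit:
play_rows:
  steps:
    - [[0.0119,-0.0203,0,0],[0.0119,-0.0203,0,0],[0.0119,-0.0203,0,0],[0.0119,-0.0203,0,0],[0.0119,-0.0203,0,0]]

```text
time: 12.9
ee_pos: [0.5422, -0.2216, 0.1821]
tcp_rot: [-179.9, 0.0, -0.0]
wrist_force: [1.2, -0.1, -1.3]
opening: 0.0206
grasp_force: 59.7
```

Emit:
play_rows:
  steps:
    - [[0,0,0.01,0],[0,0,0.01,0],[0,0,0,0],[0,0,0,0],[0,0,0,0]]

```text
time: 13.32
ee_pos: [0.5415, -0.2238, 0.1623]
tcp_rot: [-180.0, 0.0, -0.1]
wrist_force: [0.3, -0.2, -0.3]
opening: 0.0205
grasp_force: 59.7
```

```bash
python3 v.py crop4 200 200 340 320 scene; python3 -c "
from h import *
o=bot.get_obs();print(o['ee_pos'],o['wrist_force'])"
```

```text
[ 0.54178457 -0.22378331  0.16274049] [-1.43372718  0.18089651 -1.09832434]
```

View pics/crop4.png

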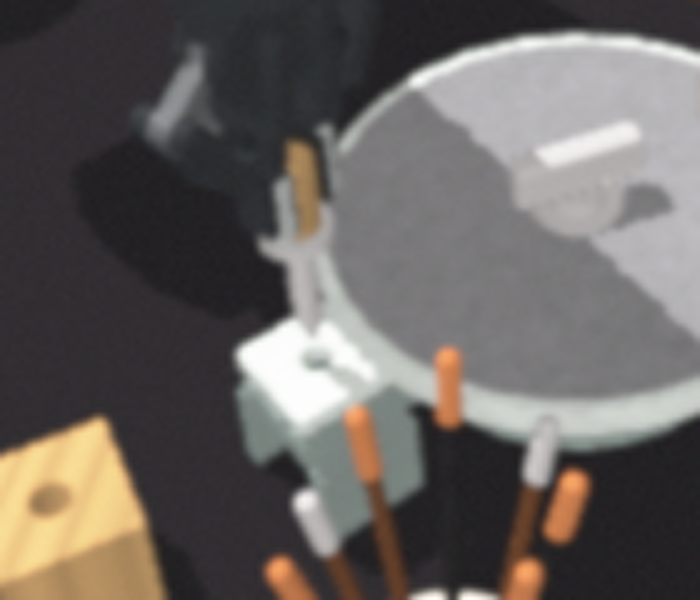

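The pin is upright in the gripper, with its tip at crop (312,333) just above the tab hole at (318,357).

```bash
python3 -c "
from h import *
s=bot.camera('scene');f=lambda u,v:(200+(u+.5)/5-.5,200+(v+.5)/5-.5)
print('hole',w(s,*f(318,357),.075)); print('tip',w(s,*f(312,333),.0903))"
```

```text
hole [ 0.54119565 -0.22319664  0.075     ]
tip [ 0.54025436 -0.22366163  0.0903    ]
```

Emit:
play_rows:
  steps:
    - [[0.0005,0,0.004,0],[0,0,0.004,0],[0,0,0.004,0],[0,0,0.004,0],[0,0,0.004,0]]

```text
time: 13.88
ee_pos: [0.5424, -0.2231, 0.1417]
tcp_rot: [-180.0, 0.0, -0.0]
wrist_force: [-0.4, -1.2, -1.2]
opening: 0.0202
grasp_force: 59.7
```

Emit:
play_rows:
  steps:
    - [[0,0,0.001,0],[0,0,0.001,0],[0,0,0.001,0],[0,0,0.001,0],[0,0,0,0]]

```text
time: 14.3
ee_pos: [0.5425, -0.2231, 0.1382]
tcp_rot: [-180.0, -0.0, -0.0]
wrist_force: [1.2, -0.4, -1.5]
opening: 0.0202
grasp_force: 59.7
```

Emit:
play_rows:
  steps:
    - [[0,0,0.002,0],[0,0,0.002,0],[0,0,0.002,0],[0,0,0.002,0],[0,0,0.002,0]]

```text
time: 14.72
ee_pos: [0.5424, -0.2231, 0.128]
tcp_rot: [-180.0, 0.0, -0.0]
wrist_force: [0.7, 0.1, -0.6]
opening: 0.0205
grasp_force: 59.7
```

Emit:
play_rows:
  steps:
    - [[0,0,0.002,0],[0,0,0.002,0],[0,0,0.002,0],[0,0,0.002,0],[0,0,0.002,0]]

```text
time: 15.13
ee_pos: [0.5425, -0.2231, 0.1181]
tcp_rot: [-180.0, -0.0, -0.0]
wrist_force: [-0.3, 0.1, -0.8]
opening: 0.0207
grasp_force: 59.7
```

Emit:
play_rows:
  steps:
    - [[0,0,0.005,0],[0,0,0.005,0],[0,0,0.005,0],[0,0,0.005,0],[0,0,0.005,0]]

```text
time: 15.55
ee_pos: [0.5424, -0.2231, 0.0926]
tcp_rot: [-180.0, 0.0, -0.0]
wrist_force: [-1.1, 0.6, -0.1]
opening: 0.0206
grasp_force: 59.7
```

Emit:
play_rows:
  steps:
    - [[0,0,0.0015,0],[0,0,0.0015,0],[0,0,0.0015,0],[0,0,0.001,0],[0,0,0.001,0]]

```text
time: 15.97
ee_pos: [0.5428, -0.2232, 0.0873]
tcp_rot: [180.0, -0.1, -0.0]
wrist_force: [-1.0, -1.2, 7.8]
opening: 0.0201
grasp_force: 60.6
```

Emit:
play_rows:
  steps:
    - [[0,0,0.001,0],[0,0,0.001,0],[0,0,0,0],[0,0,0,0],[0,0,0,0]]

```text
time: 16.38
ee_pos: [0.5437, -0.2237, 0.0873]
tcp_rot: [179.9, -0.2, -0.0]
wrist_force: [-0.2, -0.1, 10.8]
opening: 0.0205
grasp_force: 61.3
```

Emit:
play_rows:
  steps:
    - [[0,0,0,0],[0,0,0,0],[0,0,0,0],[0,0,0,0],[0,0,-0.01,0]]
  gripper: 0.045

```text
time: 16.8
ee_pos: [0.5415, -0.2227, 0.0929]
tcp_rot: [-179.9, 0.2, -0.0]
wrist_force: [0.3, 0.6, -0.3]
opening: 0.0452
grasp_force: 0.0
```

Emit:
play_rows:
  steps:
    - [[0,0,-0.03,0],[0,0,-0.03,0],[0,0,-0.03,0],[0,0,-0.03,0],[0,0,-0.01,0]]

```text
time: 17.22
ee_pos: [0.5433, -0.2234, 0.2303]
tcp_rot: [179.9, -0.3, -0.0]
wrist_force: [0.6, -1.2, 0.6]
opening: 0.0448
grasp_force: 0.0
```

```bash
python3 v.py crop5 200 200 340 320 scene; python3 v.py crop5b 320 140 440 240; python3 -c "
from h import *
o=bot.get_obs();print(o['ee_pos'],o['q'],o['tcp_rot'])"
```

```text
[ 0.54285079 -0.22322898  0.22526633] [-2.23541899e+01  9.96006135e+00  1.49175060e+01  9.48832581e+01
  1.92777642e-03  1.57652997e+02] [ 1.79973576e+02 -6.93479633e-02 -7.16946013e-03]
```

View pics/crop5.png

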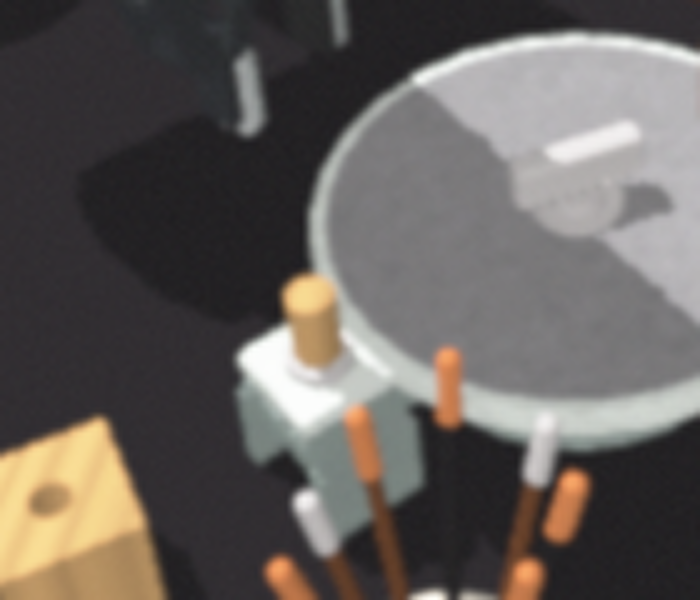

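The pin is home: its collar at crop (318,370) sits on the tab. The bar's top runs from (550,155) to (637,130).

```bash
python3 -c "
from h import *
s=bot.camera('scene');f=lambda u,v:(200+(u+.5)/5-.5,200+(v+.5)/5-.5)
a=w(s,*f(550,155),.111);b=w(s,*f(637,130),.111);print(a,b,(a+b)/2,np.degrees(np.arctan2(*(b-a)[:2][::-1])))
t=bot.camera('top');a=w(t,310+191.5/5-.5,145+235.5/5-.5,.111);b=w(t,310+299.5/5-.5,145+235.5/5-.5,.111);print(a,b,(a+b)/2,np.degrees(np.arctan2(*(b-a)[:2][::-1])))
"
```

```text
[ 0.58780388 -0.09988132  0.111     ] [ 0.6153889  -0.06660736  0.111     ] [ 0.60159639 -0.08324434  0.111     ] 50.3403481492895
[ 0.59639699 -0.05658717  0.111     ] [ 0.595417   -0.11954462  0.111     ] [ 0.59590699 -0.08806589  0.111     ] -90.89179369445456
```

Emit:
play_rows:
  steps:
    - [[0.0106,-0.0269,0,0],[0.0106,-0.0269,0,0],[0.0106,-0.0269,0,0],[0.0106,-0.0269,0,0],[0.0106,-0.0269,0,0]]
  gripper: 0.06

```text
time: 17.88
ee_pos: [0.5952, -0.0873, 0.2228]
tcp_rot: [-180.0, 0.2, -0.0]
wrist_force: [-0.9, -1.2, -0.7]
opening: 0.0601
grasp_force: 0.0
```

Emit:
play_rows:
  steps:
    - [[0,0,0,-0.1159],[0,0,0,-0.1159],[0,0,0,-0.1159],[0,0,0,-0.1159],[0,0,0,-0.1159]]

```text
time: 18.3
ee_pos: [0.5949, -0.0884, 0.2226]
tcp_rot: [-179.9, 0.1, 33.5]
wrist_force: [0.2, 0.2, -0.6]
opening: 0.0596
grasp_force: 0.0
```

Emit:
play_rows:
  steps:
    - [[0,0,0,-0.1159],[0,0,0,-0.1159],[0,0,0,-0.1159],[0,0,0,-0.1159],[0,0,0,-0.1159]]

```text
time: 18.72
ee_pos: [0.5949, -0.0885, 0.2227]
tcp_rot: [-179.8, 0.0, 66.7]
wrist_force: [0.5, 0.1, -0.7]
opening: 0.0599
grasp_force: 0.0
```

Emit:
play_rows:
  steps:
    - [[0,0,0,-0.1159],[0,0,0,-0.1159],[0,0,0,-0.1159],[0,0,0,-0.1159],[0,0,0,-0.1159]]

```text
time: 19.13
ee_pos: [0.5949, -0.0886, 0.2226]
tcp_rot: [-179.8, -0.1, 99.9]
wrist_force: [-0.7, -0.1, 0.5]
opening: 0.0598
grasp_force: 0.0
```

Emit:
play_rows:
  steps:
    - [[0,0,0,-0.1159],[0,0,0,-0.1159],[0,0,0,-0.1159],[0,0,0,-0.1159],[0,0,0,-0.1159]]

```text
time: 19.55
ee_pos: [0.5949, -0.0885, 0.2227]
tcp_rot: [-179.9, -0.1, 133.1]
wrist_force: [-0.5, -0.0, 0.5]
opening: 0.0601
grasp_force: 0.0
```

Emit:
play_rows:
  steps:
    - [[0,0,0,-0.1159],[0,0,0,-0.1159],[0,0,0,-0.1159],[0,0,0,-0.1159],[0,0,0,-0.1159]]

```text
time: 19.97
ee_pos: [0.5949, -0.0886, 0.2227]
tcp_rot: [-180.0, -0.2, 166.3]
wrist_force: [-0.0, -0.4, -0.3]
opening: 0.0595
grasp_force: 0.0
```

Emit:
play_rows:
  steps:
    - [[0,0,0,-0.1159],[0,0,0,-0.1159],[0,0,0,-0.1159],[0,0,0,-0.1159],[0,0,0,-0.1159]]

```text
time: 20.38
ee_pos: [0.5949, -0.0885, 0.2227]
tcp_rot: [179.9, -0.2, -160.5]
wrist_force: [0.9, -0.1, -0.2]
opening: 0.0598
grasp_force: 0.0
```

Emit:
play_rows:
  steps:
    - [[0,0,0,-0.1159],[0,0,0,-0.1159],[0,0,0,-0.1159],[0,0,0,-0.1159],[0,0,0,-0.1159]]

```text
time: 20.8
ee_pos: [0.5949, -0.0885, 0.2227]
tcp_rot: [179.8, -0.1, -127.3]
wrist_force: [-0.3, -0.1, 0.0]
opening: 0.06
grasp_force: 0.0
```

Emit:
play_rows:
  steps:
    - [[0,0,0.025,0],[0,0,0.025,0],[0,0,0.02,0],[0,0,0,0],[0,0,0,0]]

```text
time: 21.22
ee_pos: [0.5943, -0.0884, 0.1528]
tcp_rot: [179.8, -0.1, -127.6]
wrist_force: [-0.6, -0.2, 1.0]
opening: 0.0601
grasp_force: 0.0
```

```bash
python3 -c "
from h import *
o=bot.get_obs();print(o['ee_pos'],o['q'],o['tcp_rot'],o['torque'])"
```

```text
[ 0.59425971 -0.08843939  0.15278826] [-8.46514239e+00  1.13504044e+01  8.49388335e+00  8.73876110e+01
  7.43981029e-04 -6.08761656e+01] [ 1.79786371e+02 -1.18168628e-01 -1.27588758e+02] [-0.0163131   0.00450873 -0.01469638]
```

Emit:
play_rows:
  steps:
    - [[-0.0009,-0.0012,0.02,0],[0,0,0.02,0],[0,0,0.02,0],[0,0,0.008,0],[0,0,0,0]]

```text
time: 21.63
ee_pos: [0.5963, -0.0886, 0.0857]
tcp_rot: [179.9, -0.1, -127.6]
wrist_force: [-0.3, -0.5, 0.7]
opening: 0.0599
grasp_force: 0.0
```

Emit:
play_rows:
  steps:
    - [[0,0,0,0],[0,0,0,0],[0,0,0,0],[0,0,0,0],[0,0,0,0]]
  gripper: 0.0
  squeeze: 60

```text
time: 22.05
ee_pos: [0.5972, -0.0884, 0.0884]
tcp_rot: [-180.0, 0.1, -127.6]
wrist_force: [-4.6, 2.5, 7.9]
opening: 0.0125
grasp_force: 59.3
```

Emit:
play_rows:
  steps:
    - [[0,0,0,0],[0,0,0,0],[0,0,0,0.03],[0,0,0,0.03],[0,0,0,0.03]]

```text
time: 22.47
ee_pos: [0.5972, -0.0884, 0.0884]
tcp_rot: [-180.0, 0.1, -132.8]
wrist_force: [-3.8, 1.4, 6.3]
opening: 0.0127
grasp_force: 59.2
```

```bash
cat > o.py <<'E'
from h import *
o=bot.get_obs();print(o['ee_pos'].round(4),o['q'].round(1),o['tcp_rot'].round(1),o['torque'].round(2),o['wrist_force'].round(1),o['opening'])
E
python3 o.py
```

```text
[ 0.5972 -0.0884  0.0884] [ -8.4  11.8   1.9  80.    0.  -55.6] [-1.800e+02  1.000e-01 -1.328e+02] [0.3  0.57 0.25] [-3.8  1.4  6.3] 0.012674646560446192
```

Emit:
play_rows:
  steps:
    - [[0,0,0,0.06],[0,0,0,0.1],[0,0,0,0.1],[0,0,0,0.1],[0,0,0,0.1]]
  squeeze: 80

```text
time: 22.88
ee_pos: [0.5973, -0.0886, 0.0885]
tcp_rot: [-180.0, 0.1, -159.4]
wrist_force: [-3.8, 1.4, 6.6]
opening: 0.0126
grasp_force: 81.3
```

Emit:
play_rows:
  steps:
    - [[0,0,0,0.1],[0,0,0,0.1],[0,0,0,0.1],[0,0,0,0.1],[0,0,0,0.1]]

```text
time: 23.3
ee_pos: [0.5973, -0.0888, 0.0885]
tcp_rot: [-180.0, 0.1, 172.0]
wrist_force: [-1.9, -0.3, 5.7]
opening: 0.0128
grasp_force: 81.3
```

Emit:
play_rows:
  steps:
    - [[0,0,0,0.1],[0,0,0,0.1],[0,0,0,0.1],[0,0,0,0.1],[0,0,0,0.1]]

```text
time: 23.72
ee_pos: [0.5972, -0.089, 0.0885]
tcp_rot: [180.0, 0.1, 143.3]
wrist_force: [-3.9, -1.4, 5.7]
opening: 0.0124
grasp_force: 81.3
```

Emit:
play_rows:
  steps:
    - [[0,0,0,0.1],[0,0,0,0.1],[0,0,0,0.1],[0,0,0,0.1],[0,0,0,0.1]]

```text
time: 24.13
ee_pos: [0.597, -0.0891, 0.0884]
tcp_rot: [180.0, 0.1, 114.7]
wrist_force: [-3.9, -1.6, 7.2]
opening: 0.0124
grasp_force: 81.4
```

Emit:
play_rows:
  steps:
    - [[0,0,0,0.1],[0,0,0,0.1],[0,0,0,0.1],[0,0,0,0.1],[0,0,0,0.1]]

```text
time: 24.55
ee_pos: [0.5968, -0.0891, 0.0884]
tcp_rot: [180.0, 0.1, 86.0]
wrist_force: [-5.4, -1.7, 7.9]
opening: 0.0125
grasp_force: 81.5
```

Emit:
play_rows:
  steps:
    - [[0,0,0,0.1],[0,0,0,0.1],[0,0,0,0.1],[0,0,0,0.1],[0,0,0,0.1]]

```text
time: 24.97
ee_pos: [0.5966, -0.0891, 0.0885]
tcp_rot: [180.0, 0.0, 57.4]
wrist_force: [-7.0, -1.5, 9.4]
opening: 0.0123
grasp_force: 81.6
```

```bash
python3 o.py
```

```text
[ 0.5966 -0.0891  0.0885] [-8.500e+00  1.180e+01  1.900e+00  8.010e+01 -1.000e-01  1.142e+02] [180.    0.   57.4] [-0.23  1.53  0.25] [-7.  -1.5  9.4] 0.012294638632798912
```

Emit:
play_rows:
  steps:
    - [[0,0,0,0.1],[0,0,0,0.1],[0,0,0,0.1],[0,0,0,0.1],[0,0,0,0.1]]

```text
time: 25.38
ee_pos: [0.5964, -0.0889, 0.0884]
tcp_rot: [180.0, 0.0, 28.7]
wrist_force: [-7.4, -0.9, 8.3]
opening: 0.0123
grasp_force: 81.7
```

Emit:
play_rows:
  steps:
    - [[0,0,0,0.1],[0,0,0,0.1],[0,0,0,0.1],[0,0,0,0.1],[0,0,0,0.1]]

```text
time: 25.8
ee_pos: [0.5964, -0.0887, 0.0885]
tcp_rot: [180.0, 0.0, 0.1]
wrist_force: [-7.1, 1.5, 8.5]
opening: 0.0121
grasp_force: 81.7
```

Emit:
play_rows:
  steps:
    - [[0,0,0,0],[0,0,0,0],[0,0,0,0],[0,0,0,0],[0,0,-0.03,0]]
  gripper: 0.06

```text
time: 26.22
ee_pos: [0.5946, -0.0883, 0.1114]
tcp_rot: [-179.9, 0.5, 0.4]
wrist_force: [-0.5, -0.5, -1.0]
opening: 0.0597
grasp_force: 0.0
```

Emit:
play_rows:
  steps:
    - [[0,0,-0.02,0],[0,0,0,-0.12],[0,0,0,-0.12],[0,0,0,-0.12],[0,0,0,-0.12]]

```text
time: 26.63
ee_pos: [0.5972, -0.0887, 0.1369]
tcp_rot: [180.0, -0.0, 28.3]
wrist_force: [-0.3, 0.6, 0.3]
opening: 0.0601
grasp_force: 0.0
```

Emit:
play_rows:
  steps:
    - [[0,0,0,-0.12],[0,0,0,-0.12],[0,0,0,-0.12],[0,0,0,-0.12],[0,0,0,-0.12]]

```text
time: 27.05
ee_pos: [0.5971, -0.0887, 0.1367]
tcp_rot: [180.0, -0.0, 62.7]
wrist_force: [0.6, 0.6, 1.4]
opening: 0.0598
grasp_force: 0.0
```

Emit:
play_rows:
  steps:
    - [[0,0,0,-0.12],[0,0,0,-0.12],[0,0,0,-0.12],[0,0,0,-0.12],[0,0,0,-0.12]]

```text
time: 27.47
ee_pos: [0.5971, -0.0887, 0.1367]
tcp_rot: [180.0, 0.0, 97.0]
wrist_force: [-1.0, -0.3, 0.5]
opening: 0.0604
grasp_force: 0.0
```

Emit:
play_rows:
  steps:
    - [[0,0,0,-0.12],[0,0,0,-0.12],[0,0,0,-0.12],[0,0,0,-0.12],[0,0,0,-0.12]]

```text
time: 27.88
ee_pos: [0.5971, -0.0887, 0.1367]
tcp_rot: [180.0, 0.0, 131.4]
wrist_force: [1.4, 0.5, 0.3]
opening: 0.0599
grasp_force: 0.0
```

Emit:
play_rows:
  steps:
    - [[0,0,0,-0.12],[0,0,0,-0.12],[0,0,0,-0.12],[0,0,0,-0.12],[0,0,0,-0.12]]

```text
time: 28.3
ee_pos: [0.5971, -0.0887, 0.1368]
tcp_rot: [-180.0, 0.0, 165.8]
wrist_force: [0.2, 0.4, 0.0]
opening: 0.0602
grasp_force: 0.0
```

Emit:
play_rows:
  steps:
    - [[0,0,0,-0.12],[0,0,0,-0.12],[0,0,0,-0.0216],[0,0,0,0],[0,0,0,0]]

```text
time: 28.72
ee_pos: [0.5971, -0.0887, 0.1367]
tcp_rot: [180.0, -0.0, -179.8]
wrist_force: [-0.2, -0.4, -0.1]
opening: 0.0601
grasp_force: 0.0
```

```bash
python3 o.py
```

```text
[ 0.5971 -0.0887  0.1367] [-8.4 11.5  6.9 85.4 -0.  -8.6] [ 180.    -0.  -179.8] [0.03 0.01 0.  ] [-0.2 -0.4 -0.1] 0.06008421107477653
```

Emit:
play_rows:
  steps:
    - [[0,0,0.02,0],[0,0,0.02,0],[0,0,0.013,0],[0,0,0,0],[0,0,0,0]]

```text
time: 29.13
ee_pos: [0.5966, -0.0886, 0.0834]
tcp_rot: [180.0, -0.1, -179.7]
wrist_force: [-0.8, -0.5, 0.3]
opening: 0.0602
grasp_force: 0.0
```

Emit:
play_rows:
  steps:
    - [[0,0,0,0],[0,0,0,0],[0,0,0,0],[0,0,0,0],[0,0,0,0]]
  gripper: 0.0
  squeeze: 80

```text
time: 29.55
ee_pos: [0.5984, -0.0887, 0.0873]
tcp_rot: [-180.0, 0.3, -179.6]
wrist_force: [-3.3, 1.4, 15.5]
opening: 0.0124
grasp_force: 95.7
```

Emit:
play_rows:
  steps:
    - [[0,0,0,0.05],[0,0,0,0.05],[0,0,0,0.05],[0,0,0,0.05],[0,0,0,0]]

```text
time: 29.97
ee_pos: [0.5984, -0.089, 0.0874]
tcp_rot: [-180.0, 0.3, 168.7]
wrist_force: [-2.9, 0.2, 15.2]
opening: 0.0128
grasp_force: 95.8
```

```bash
python3 o.py
```

```text
[ 0.5984 -0.089   0.0874] [-8.5 11.8  1.7 79.7 -0.   2.8] [-180.     0.3  168.7] [-0.07  0.6  -0.02] [-2.9  0.2 15.2] 0.012809805167288014
```

Emit:
play_rows:
  steps:
    - [[0,0,0,0.03],[0,0,0,0.03],[0,0,0,0.02],[0,0,0,0.02],[0,0,0,0]]

```text
time: 30.38
ee_pos: [0.5984, -0.0891, 0.0873]
tcp_rot: [180.0, 0.3, 163.1]
wrist_force: [-3.0, -0.1, 15.6]
opening: 0.0123
grasp_force: 95.7
```

```bash
python3 o.py
```

```text
[ 0.5984 -0.0891  0.0873] [-8.5 11.8  1.7 79.7 -0.   8.5] [180.    0.3 163.1] [-0.21  0.61  0.07] [-3.  -0.1 15.6] 0.012270763928184606
```

Emit:
play_rows:
  steps:
    - [[0,0,0,0.02],[0,0,0,0.02],[0,0,0,0.02],[0,0,0,0.02],[0,0,0,0]]

```text
time: 30.8
ee_pos: [0.5983, -0.0892, 0.0873]
tcp_rot: [180.0, 0.3, 158.5]
wrist_force: [-2.9, -1.5, 16.1]
opening: 0.0121
grasp_force: 95.8
```

```bash
python3 o.py
```

```text
[ 0.5983 -0.0892  0.0873] [-8.5 11.8  1.7 79.7 -0.  13. ] [180.    0.3 158.5] [-0.29  0.66  0.08] [-2.9 -1.5 16.1] 0.0120953082086362
```

Emit:
play_rows:
  steps:
    - [[0,0,0,0.02],[0,0,0,0.02],[0,0,0,0.02],[0,0,0,0.02],[0,0,0,0.02]]

```text
time: 31.22
ee_pos: [0.5983, -0.0893, 0.0874]
tcp_rot: [180.0, 0.3, 152.9]
wrist_force: [-4.5, -2.5, 16.4]
opening: 0.0124
grasp_force: 109.0
```

```bash
python3 o.py
```

```text
[ 0.5983 -0.0893  0.0874] [-8.5 11.8  1.7 79.7 -0.1 18.6] [180.    0.3 152.9] [-0.69  0.8   2.26] [-4.5 -2.5 16.4] 0.012351921482348944
```

Emit:
play_rows:
  steps:
    - [[0,0,0,0.02],[0,0,0,0.02],[0,0,0,0.02],[0,0,0,0.02],[0,0,0,0.02]]

```text
time: 31.63
ee_pos: [0.5993, -0.0897, 0.0877]
tcp_rot: [179.9, 0.4, 147.3]
wrist_force: [-37.2, -0.8, -3.2]
opening: 0.0127
grasp_force: 143.3
```

```bash
python3 o.py
```

```text
[ 0.5993 -0.0897  0.0877] [-8.5 11.8  1.8 79.6 -0.1 24.3] [179.9   0.4 147.3] [-0.34  6.17  3.13] [-37.2  -0.8  -3.2] 0.012673530126514287
```

Emit:
play_rows:
  steps:
    - [[0,0,0,0],[0,0,0,0],[0,0,0,0],[0,0,0,0],[0,0,-0.03,0]]
  gripper: 0.06

```text
time: 32.05
ee_pos: [0.5942, -0.0883, 0.1082]
tcp_rot: [-179.8, -0.5, 147.1]
wrist_force: [-0.6, -0.5, -1.3]
opening: 0.0602
grasp_force: 0.0
```

Emit:
play_rows:
  steps:
    - [[0,0,-0.03,0],[0,0,-0.03,0],[0,0,-0.03,0],[0,0,0,0],[0,0,0,0]]

```text
time: 32.47
ee_pos: [0.5978, -0.0887, 0.2055]
tcp_rot: [179.9, 0.2, 147.1]
wrist_force: [-0.0, 0.5, -0.3]
opening: 0.0599
grasp_force: 0.0
```

```bash
python3 o.py;  python3 v.py crop6 200 190 360 310 scene; python3 - <<'E'
from h import *
c=bot.camera('top'); cv2.imwrite('pics/top1.png',c['img'])
E
```

```text
[ 0.5978 -0.0887  0.2055] [-8.4 11.9 15.  92.9  0.  24.4] [179.9   0.2 147.1] [ 0.01 -0.02 -0.04] [-0.   0.5 -0.3] 0.05994294111541589
```

View pics/crop6.png

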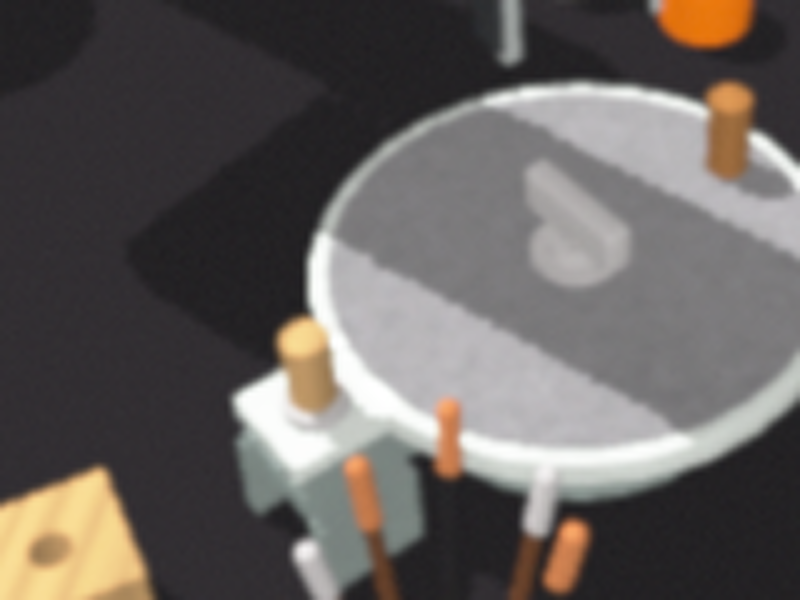

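View pics/top1.png

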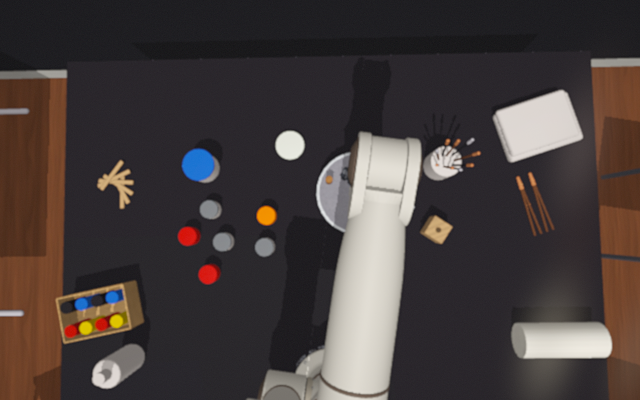

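The pin is still home. The nut bar runs from crop (540,168) to (622,240) and the torque rose to 3 N m at the stop. Jar A has been knocked to (210,209); the other two have not moved.

```bash
cat > j.py <<'E'
from h import *
def jars(z=.048):
    c=bot.camera('top'); g=cv2.cvtColor(c['img'],cv2.COLOR_BGR2HSV); m=((g[...,1]<40)&(g[...,2]>110)&(g[...,2]<190)).astype(np.uint8)
    n,l,s,ct=cv2.connectedComponentsWithStats(m[180:280,170:290])
    for i in range(1,n):
        if s[i,4]>100:
            y,x=np.where(l==i); (u,v),r=cv2.minEnclosingCircle(np.c_[x,y].astype(np.float32)); u+=170;v+=180
            print(s[i,4],ct[i]+[170,180],(u,v,r),w(c,u,v,z),w(c,*(ct[i]+[170,180]),z))
jars()
s=bot.camera('scene');f=lambda u,v:(200+(u+.5)/5-.5,190+(v+.5)/5-.5)
a=w(s,*f(540,168),.111);b=w(s,*f(622,240),.111);print(a,b,(a+b)/2,np.degrees(np.arctan2(*(b-a)[:2][::-1])))
# jar lids in scene image
for P in []: pass
E
python3 j.py
```

```text
297 [209.93265993 209.54208754] (210.0, 209.5, 10.30786418914795) [0.55292378 0.36411823 0.048     ] [0.55279728 0.36432631 0.048     ]
287 [222.63414634 241.728223  ] (222.72950744628906, 241.12295150756836, 10.146072387695312) [0.45543762 0.32495883 0.048     ] [0.45359485 0.32525492 0.048     ]
267 [264.13857678 246.76779026] (264.1388854980469, 247.0, 9.355278015136719) [0.43583488 0.19802173 0.048     ] [0.43654107 0.19801757 0.048     ]
[ 0.57150387 -0.08005968  0.111     ] [ 0.62729067 -0.10496045  0.111     ] [ 0.59939727 -0.09251006  0.111     ] -24.053885875339045
```

Emit:
play_rows:
  steps:
    - [[0,0,0,0.0997],[0,0,0,0.0997],[0,0,0,0.0997],[0,0,0,0.0997],[0,0,0,0.0997]]
  gripper: 0.078

```text
time: 33.13
ee_pos: [0.5967, -0.0886, 0.2027]
tcp_rot: [-179.9, -0.1, 118.3]
wrist_force: [0.7, 0.5, 0.8]
opening: 0.0781
grasp_force: 0.0
```

Emit:
play_rows:
  steps:
    - [[0,0,0,0.0997],[0,0,0,0.0997],[0,0,0,0.0997],[0,0,0,0.0997],[0,0,0,0.0997]]

```text
time: 33.55
ee_pos: [0.5967, -0.0886, 0.2028]
tcp_rot: [-179.9, -0.0, 89.7]
wrist_force: [0.2, 1.1, 0.8]
opening: 0.0781
grasp_force: 0.0
```

Emit:
play_rows:
  steps:
    - [[0.0287,-0.0161,0,0],[0.0287,-0.0161,0,0],[0.0287,-0.0161,0,0],[0.0287,-0.0161,0,0],[0.0287,-0.0161,0,0]]

```text
time: 33.97
ee_pos: [0.5152, 0.0558, 0.2028]
tcp_rot: [-179.9, 0.0, 90.0]
wrist_force: [-0.8, 0.6, 0.7]
opening: 0.0777
grasp_force: 0.0
```

Emit:
play_rows:
  steps:
    - [[0.0287,-0.0161,0,0],[0.0287,-0.0161,0,0],[0.0287,-0.0161,0,0],[0.0287,-0.0161,0,0],[0.0287,-0.0161,0,0]]

```text
time: 34.38
ee_pos: [0.4346, 0.1993, 0.203]
tcp_rot: [-179.9, 0.0, 90.0]
wrist_force: [1.8, -1.2, -0.5]
opening: 0.0782
grasp_force: 0.0
```

Emit:
play_rows:
  steps:
    - [[0,0,0.035,0],[0,0,0.035,0],[0,0,0.03,0],[0,0,0,0],[0,0,0,0]]

```text
time: 34.8
ee_pos: [0.4348, 0.1978, 0.1027]
tcp_rot: [-179.8, 0.1, 90.0]
wrist_force: [0.3, 0.4, 0.6]
opening: 0.0785
grasp_force: 0.0
```

```bash
python3 o.py
```

```text
[0.4348 0.1978 0.1027] [ 24.5  -5.3 -14.4  81.1   0.  114.5] [-1.798e+02  1.000e-01  9.000e+01] [ 0.01 -0.02  0.01] [0.3 0.4 0.6] 0.07847049445170068
```

Emit:
play_rows:
  steps:
    - [[0,0.002,0.03,0],[0,0,0.03,0],[0,0,0.02,0],[0,0,0.008,0],[0,0,0.004,0]]

```text
time: 35.22
ee_pos: [0.4385, 0.1983, 0.0125]
tcp_rot: [180.0, -0.0, 90.0]
wrist_force: [0.2, -0.0, -0.0]
opening: 0.0779
grasp_force: 0.0
```

Emit:
play_rows:
  steps:
    - [[0,0,0,0],[0,0,0,0],[0,0,0,0],[0,0,0,0],[0,0,0,0]]
  gripper: 0.03
  squeeze: 30

```text
time: 35.63
ee_pos: [0.4392, 0.1988, 0.0139]
tcp_rot: [179.8, -0.1, 90.0]
wrist_force: [-0.6, -0.9, 7.7]
opening: 0.0553
grasp_force: 32.5
```

Emit:
play_rows:
  steps:
    - [[0,0,0,0],[0,0,0,0],[0,0,0,0],[0,0,-0.01,0],[0,0,-0.03,0]]

```text
time: 36.05
ee_pos: [0.4361, 0.1975, 0.0498]
tcp_rot: [-179.7, 0.1, 90.0]
wrist_force: [0.3, -1.3, -1.6]
opening: 0.0552
grasp_force: 32.4
```

```bash
python3 o.py
```

```text
[0.4361 0.1975 0.0498] [ 24.4  -4.  -19.1  75.2  -0.  114.4] [-1.797e+02  1.000e-01  9.000e+01] [ 0.08  0.01 -0.01] [ 0.3 -1.3 -1.6] 0.055181459534285944
```

Emit:
play_rows:
  steps:
    - [[0,0,-0.03,0],[0,0,-0.035,0],[0,0,-0.035,0],[0,0,-0.035,0],[0,0,-0.015,0]]
  squeeze: 40

```text
time: 36.47
ee_pos: [0.4388, 0.1987, 0.2078]
tcp_rot: [179.7, -0.2, 90.0]
wrist_force: [0.7, -0.3, -1.7]
opening: 0.0547
grasp_force: 43.7
```

Emit:
play_rows:
  steps:
    - [[-0.02,0.0055,0,0],[-0.0327,0.0091,0,0],[-0.0327,0.0091,0,0],[-0.0327,0.0091,0,0],[-0.0327,0.0091,0,0]]

```text
time: 36.88
ee_pos: [0.48, 0.0461, 0.2032]
tcp_rot: [179.9, -0.0, 90.0]
wrist_force: [-0.1, 0.1, -1.0]
opening: 0.0549
grasp_force: 43.7
```

Emit:
play_rows:
  steps:
    - [[-0.0327,0.0091,0,0],[-0.0327,0.0091,0,0],[-0.0327,0.0091,0,0],[-0.0327,0.0091,0,0],[-0.0327,0.0091,0,0]]

```text
time: 37.3
ee_pos: [0.5255, -0.1177, 0.2031]
tcp_rot: [179.9, 0.0, 90.0]
wrist_force: [0.8, -0.1, -0.6]
opening: 0.055
grasp_force: 43.7
```

Emit:
play_rows:
  steps:
    - [[-0.0127,0.0036,0,0],[0,0,0.03,0],[0,0,0.03,0],[0,0,0.02,0],[0,0,0,0]]

```text
time: 37.72
ee_pos: [0.527, -0.1281, 0.1181]
tcp_rot: [-179.7, -0.1, 90.0]
wrist_force: [0.1, 0.4, -1.8]
opening: 0.0548
grasp_force: 43.9
```

Emit:
play_rows:
  steps:
    - [[0,0,0,0],[0,0,0,0],[0,0,0,0],[0,0,0,0],[0,0,0,0]]

```text
time: 38.13
ee_pos: [0.5296, -0.1287, 0.123]
tcp_rot: [179.9, 0.0, 90.0]
wrist_force: [0.2, 0.0, -1.8]
opening: 0.0548
grasp_force: 43.9
```

```bash
python3 o.py
```

```text
[ 0.5296 -0.1287  0.123 ] [-13.7   3.4  -3.6  82.9  -0.   76.3] [179.9   0.   90. ] [ 0.   -0.02  0.03] [ 0.2  0.  -1.8] 0.05484976007702472
```

Emit:
play_rows:
  steps:
    - [[0,-0.002,0.01,0],[0,0,0.01,0],[0,0,0.005,0],[0,0,0.003,0],[0,0,0.002,0]]

```text
time: 38.55
ee_pos: [0.5266, -0.1286, 0.0907]
tcp_rot: [-179.9, -0.0, 90.0]
wrist_force: [0.5, -0.7, -0.7]
opening: 0.0549
grasp_force: 43.9
```

Emit:
play_rows:
  steps:
    - [[0,0,0.001,0],[0,0,0.001,0],[0,0,0.001,0],[0,0,0.001,0],[0,0,0,0]]

```text
time: 38.97
ee_pos: [0.5274, -0.1289, 0.089]
tcp_rot: [179.9, 0.0, 90.0]
wrist_force: [-3.1, -1.1, 5.6]
opening: 0.0552
grasp_force: 44.5
```

Emit:
play_rows:
  steps:
    - [[0,0,0,0],[0,0,0,0],[0,0,0,0],[0,0,0,0],[0,0,-0.005,0]]
  gripper: 0.07

```text
time: 39.38
ee_pos: [0.5266, -0.1285, 0.092]
tcp_rot: [-179.9, -0.0, 90.0]
wrist_force: [-0.2, -0.6, -0.2]
opening: 0.0699
grasp_force: 0.0
```

Emit:
play_rows:
  steps:
    - [[0,0,-0.015,0],[0,0,-0.03,0],[0,0,-0.035,0],[0,0,-0.035,0],[0,0,0,0]]

```text
time: 39.8
ee_pos: [0.5288, -0.1291, 0.2154]
tcp_rot: [179.5, 0.1, 90.0]
wrist_force: [0.7, -0.5, 1.1]
opening: 0.0703
grasp_force: 0.0
```

Emit:
play_rows:
  steps:
    - [[0.0349,-0.0056,0,0],[0.0349,-0.0056,0,0],[0.0349,-0.0056,0,0],[0.0349,-0.0056,0,0],[0.0349,-0.0056,0,0]]
  gripper: 0.078

```text
time: 40.22
ee_pos: [0.4985, 0.0472, 0.2082]
tcp_rot: [180.0, -0.0, 90.0]
wrist_force: [-0.3, -0.4, 0.7]
opening: 0.078
grasp_force: 0.0
```

Emit:
play_rows:
  steps:
    - [[0.0349,-0.0056,0,0],[0.0349,-0.0056,0,0],[0.0349,-0.0056,0,0],[0.0349,-0.0056,0,0],[0.0349,-0.0056,0,0]]

```text
time: 40.63
ee_pos: [0.4704, 0.222, 0.2083]
tcp_rot: [180.0, -0.0, 90.0]
wrist_force: [1.5, -0.8, 1.0]
opening: 0.0779
grasp_force: 0.0
```

Emit:
play_rows:
  steps:
    - [[0.0349,-0.0056,0,0],[0.0349,-0.0056,0,0],[0.0349,-0.0056,0,0],[0,0,0.03,0],[0,0,0.03,0]]

```text
time: 41.05
ee_pos: [0.4544, 0.3277, 0.1486]
tcp_rot: [179.8, -0.1, 90.2]
wrist_force: [0.0, -0.9, -0.7]
opening: 0.078
grasp_force: 0.0
```

Emit:
play_rows:
  steps:
    - [[0,0,0.03,0],[0,0,0.01,0],[0,0,0,0],[0,0,0,0],[0,0,0,0]]

```text
time: 41.47
ee_pos: [0.455, 0.3254, 0.1101]
tcp_rot: [179.9, -0.1, 90.0]
wrist_force: [1.3, -0.6, 0.5]
opening: 0.0784
grasp_force: 0.0
```

```bash
python3 o.py; python3 v.py crop7 320 140 440 240
```

```text
[0.455  0.3254 0.1101] [ 35.6   5.4  -2.9  81.6   0.  125.6] [ 1.799e+02 -1.000e-01  9.000e+01] [-0.01  0.    0.02] [ 1.3 -0.6  0.5] 0.07837360373106558
```

View pics/crop7.png

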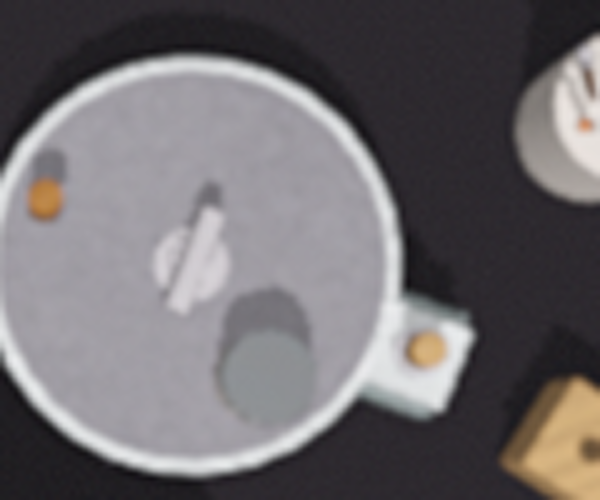

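Jar C is wholly on the disc at crop (266,376), and the pin is still in the tab.

Emit:
play_rows:
  steps:
    - [[0,0,0.035,0],[0,0,0.03,0],[0,0,0.02,0],[0,0,0.01,0],[0,0,0.004,0]]

```text
time: 41.93
ee_pos: [0.4541, 0.3249, 0.0084]
tcp_rot: [-180.0, 0.0, 90.0]
wrist_force: [-0.1, -0.8, 0.1]
opening: 0.078
grasp_force: 0.0
```

Emit:
play_rows:
  steps:
    - [[0,0,0,0],[0,0,0,0],[0,0,0,0],[0,0,0,0],[0,0,0,0]]
  gripper: 0.03
  squeeze: 40

```text
time: 42.35
ee_pos: [0.4552, 0.3257, 0.0108]
tcp_rot: [179.8, -0.1, 90.0]
wrist_force: [-0.1, -0.3, 7.2]
opening: 0.0553
grasp_force: 43.0
```

Emit:
play_rows:
  steps:
    - [[0,0,0,0],[0,0,0,0],[0,0,0,0],[0,0,-0.01,0],[0,0,-0.03,0]]

```text
time: 42.77
ee_pos: [0.4522, 0.3236, 0.0461]
tcp_rot: [-179.7, 0.2, 90.0]
wrist_force: [-0.8, 0.5, -2.1]
opening: 0.0547
grasp_force: 42.9
```

Emit:
play_rows:
  steps:
    - [[0,0,-0.035,0],[0,0,-0.035,0],[0,0,-0.035,0],[0,0,-0.035,0],[0,0,-0.015,0]]

```text
time: 43.18
ee_pos: [0.4548, 0.3255, 0.2099]
tcp_rot: [179.7, -0.2, 90.0]
wrist_force: [1.0, 0.1, -1.6]
opening: 0.0554
grasp_force: 42.9
```

```bash
python3 o.py
```

```text
[0.4548 0.3255 0.2099] [ 35.6   5.5   8.2  92.4  -0.  125.6] [179.7  -0.2  90. ] [ 0.05 -0.08 -0.03] [ 1.   0.1 -1.6] 0.05536926486197359
```

Emit:
play_rows:
  steps:
    - [[-0.0313,0.0132,0,0],[-0.0313,0.0132,0,0],[-0.0313,0.0132,0,0],[-0.0313,0.0132,0,0],[-0.0313,0.0132,0,0]]

```text
time: 43.6
ee_pos: [0.5204, 0.1671, 0.2049]
tcp_rot: [180.0, -0.0, 90.0]
wrist_force: [-0.0, -0.2, -1.8]
opening: 0.0552
grasp_force: 42.9
```

Emit:
play_rows:
  steps:
    - [[-0.0313,0.0132,0,0],[-0.0313,0.0132,0,0],[-0.0313,0.0132,0,0],[-0.0313,0.0132,0,0],[-0.0313,0.0132,0,0]]

```text
time: 44.02
ee_pos: [0.5864, 0.0104, 0.2048]
tcp_rot: [180.0, -0.0, 90.0]
wrist_force: [-0.0, 0.5, -1.3]
opening: 0.0547
grasp_force: 42.9
```

Emit:
play_rows:
  steps:
    - [[-0.0313,0.0132,0,0],[-0.0313,0.0132,0,0],[-0.0313,0.0132,0,0],[-0.0313,0.0132,0,0],[-0.0313,0.0132,0,0]]

```text
time: 44.43
ee_pos: [0.6524, -0.1461, 0.2047]
tcp_rot: [180.0, 0.0, 90.0]
wrist_force: [0.1, -0.1, -1.6]
opening: 0.0552
grasp_force: 42.9
```

Emit:
play_rows:
  steps:
    - [[0,0,0.03,0],[0,0,0.03,0],[0,0,0.02,0],[0,0,0,0],[0,0,0,0]]

```text
time: 44.85
ee_pos: [0.6516, -0.1443, 0.1238]
tcp_rot: [-179.9, -0.0, 90.0]
wrist_force: [-0.2, 0.0, -0.5]
opening: 0.0552
grasp_force: 43.1
```

```bash
python3 o.py
```

```text
[ 0.6516 -0.1443  0.1238] [-12.5  20.6  16.7  86.1   0.   77.5] [-179.9   -0.    90. ] [ 0.   -0.01 -0.01] [-0.2  0.  -0.5] 0.055220818928934184
```

Down 38 mm to contact, release, rise.

Emit:
play_rows:
  steps:
    - [[0,0,0.013,0],[0,0,0.01,0],[0,0,0.005,0],[0,0,0.003,0],[0,0,0.002,0]]

```text
time: 45.27
ee_pos: [0.6521, -0.1443, 0.0905]
tcp_rot: [-180.0, -0.0, 90.0]
wrist_force: [-0.4, 0.2, -1.8]
opening: 0.0549
grasp_force: 43.1
```

Emit:
play_rows:
  steps:
    - [[0,0,0.001,0],[0,0,0.001,0],[0,0,0.001,0],[0,0,0.001,0],[0,0,0.001,0]]

```text
time: 45.68
ee_pos: [0.6523, -0.1445, 0.0859]
tcp_rot: [180.0, 0.0, 90.0]
wrist_force: [0.0, 0.4, -0.6]
opening: 0.0548
grasp_force: 43.1
```

Emit:
play_rows:
  steps:
    - [[0,0,0.001,0],[0,0,0.0005,0],[0,0,0,0],[0,0,0,0],[0,0,0,0]]

```text
time: 46.1
ee_pos: [0.6524, -0.1445, 0.0858]
tcp_rot: [179.9, 0.0, 90.0]
wrist_force: [-3.3, 0.8, 7.1]
opening: 0.055
grasp_force: 43.8
```

Emit:
play_rows:
  steps:
    - [[0,0,0,0],[0,0,0,0],[0,0,0,0],[0,0,0,0],[0,0,-0.005,0]]
  gripper: 0.07

```text
time: 46.52
ee_pos: [0.6517, -0.1443, 0.0882]
tcp_rot: [-179.9, -0.0, 90.0]
wrist_force: [-0.3, 0.3, -0.1]
opening: 0.0701
grasp_force: 0.0
```

Emit:
play_rows:
  steps:
    - [[0,0,-0.015,0],[0,0,-0.03,0],[0,0,-0.035,0],[0,0,-0.035,0],[0,0,0,0]]

```text
time: 46.93
ee_pos: [0.6538, -0.1448, 0.2128]
tcp_rot: [179.4, 0.1, 90.0]
wrist_force: [1.0, -0.3, 1.5]
opening: 0.0697
grasp_force: 0.0
```

```bash
python3 o.py; python3 j.py|head -5
```

```text
[ 0.6538 -0.1448  0.2128] [-12.5  21.4  27.5  95.5   0.   77.5] [1.794e+02 1.000e-01 9.000e+01] [-0.05 -0.04  0.02] [ 1.  -0.3  1.5] 0.06970308226883519
293 [209.91808874 209.53583618] (210.0, 209.5, 10.30786418914795) [0.55292378 0.36411823 0.048     ] [0.55281719 0.36437134 0.048     ]
[ 0.57150387 -0.08005968  0.111     ] [ 0.62729067 -0.10496045  0.111     ] [ 0.59939727 -0.09251006  0.111     ] -24.053885875339045
```

Emit:
play_rows:
  steps:
    - [[0.0339,-0.0066,0,0],[0.0339,-0.0066,0,0],[0.0339,-0.0066,0,0],[0.0339,-0.0066,0,0],[0.0339,-0.0066,0,0]]
  gripper: 0.076

```text
time: 47.45
ee_pos: [0.6181, 0.0264, 0.2028]
tcp_rot: [-179.9, 0.0, 90.0]
wrist_force: [0.7, 0.1, -0.0]
opening: 0.0759
grasp_force: 0.0
```

Emit:
play_rows:
  steps:
    - [[0.0339,-0.0066,0,0],[0.0339,-0.0066,0,0],[0.0339,-0.0066,0,0],[0.0339,-0.0066,0,0],[0.0339,-0.0066,0,0]]

```text
time: 47.87
ee_pos: [0.5851, 0.196, 0.2029]
tcp_rot: [-179.9, 0.0, 90.0]
wrist_force: [0.1, 0.1, -0.8]
opening: 0.0759
grasp_force: 0.0
```

Emit:
play_rows:
  steps:
    - [[0.0339,-0.0066,0,0],[0.0339,-0.0066,0,0],[0.0339,-0.0066,0,0],[0.0339,-0.0066,0,0],[0.0339,-0.0066,0,0]]

```text
time: 48.28
ee_pos: [0.5522, 0.3654, 0.2028]
tcp_rot: [-179.9, 0.1, 90.0]
wrist_force: [0.6, 0.1, 0.2]
opening: 0.0764
grasp_force: 0.0
```

Emit:
play_rows:
  steps:
    - [[0,0,0.03,0],[0,0,0.03,0],[0,0,0.03,0],[0,0,0,0],[0,0,0,0]]

```text
time: 48.7
ee_pos: [0.5518, 0.3632, 0.112]
tcp_rot: [-179.8, 0.2, 90.0]
wrist_force: [-0.1, 0.3, 1.0]
opening: 0.0759
grasp_force: 0.0
```

```bash
python3 o.py
```

```text
[0.5518 0.3632 0.112 ] [ 33.4  19.9  14.4  84.8  -0.  123.3] [-179.8    0.2   90. ] [-0.02  0.01 -0.01] [-0.1  0.3  1. ] 0.0759484044802058
```

Emit:
play_rows:
  steps:
    - [[0,0.001,0.035,0],[0,0,0.03,0],[0,0,0.02,0],[0,0,0.01,0],[0,0,0.005,0]]

```text
time: 49.12
ee_pos: [0.5544, 0.3639, 0.0146]
tcp_rot: [-180.0, 0.0, 90.0]
wrist_force: [0.1, 0.0, 0.5]
opening: 0.0761
grasp_force: 0.0
```

Emit:
play_rows:
  steps:
    - [[0,0,0,0],[0,0,0,0],[0,0,0,0],[0,0,0,0],[0,0,0,0]]
  gripper: 0.03

```text
time: 49.53
ee_pos: [0.5552, 0.3647, 0.0165]
tcp_rot: [179.8, -0.1, 90.0]
wrist_force: [0.1, -0.3, 7.0]
opening: 0.055
grasp_force: 43.2
```

Emit:
play_rows:
  steps:
    - [[0,0,0,0],[0,0,0,0],[0,0,0,0],[0,0,-0.01,0],[0,0,-0.03,0]]

```text
time: 49.95
ee_pos: [0.5522, 0.3627, 0.0509]
tcp_rot: [-179.7, 0.2, 90.0]
wrist_force: [0.2, -0.4, -1.5]
opening: 0.0548
grasp_force: 42.8
```

Emit:
play_rows:
  steps:
    - [[0,0,-0.035,0],[0,0,-0.035,0],[0,0,-0.035,0],[0,0,-0.035,0],[0,0,-0.015,0]]

```text
time: 50.37
ee_pos: [0.5546, 0.3644, 0.2159]
tcp_rot: [179.7, -0.2, 90.0]
wrist_force: [1.2, 1.1, -0.6]
opening: 0.0549
grasp_force: 42.8
```

```bash
python3 o.py
```

```text
[0.5546 0.3644 0.2159] [ 33.3  20.8  27.   95.9   0.  123.3] [179.7  -0.2  90. ] [ 0.06 -0.06 -0.01] [ 1.2  1.1 -0.6] 0.054932453600203685
```

Emit:
play_rows:
  steps:
    - [[-0.0326,-0.0008,0,0],[-0.0326,-0.0008,0,0],[-0.0326,-0.0008,0,0],[-0.0326,-0.0008,0,0],[-0.0326,-0.0008,0,0]]

```text
time: 50.78
ee_pos: [0.5497, 0.1997, 0.2102]
tcp_rot: [180.0, -0.0, 90.0]
wrist_force: [0.1, -0.9, -1.3]
opening: 0.0553
grasp_force: 42.9
```

Emit:
play_rows:
  steps:
    - [[-0.0326,-0.0008,0,0],[-0.0326,-0.0008,0,0],[-0.0326,-0.0008,0,0],[-0.0326,-0.0008,0,0],[-0.0326,-0.0008,0,0]]

```text
time: 51.2
ee_pos: [0.5457, 0.0365, 0.2104]
tcp_rot: [180.0, -0.0, 90.0]
wrist_force: [-0.0, 0.7, -1.4]
opening: 0.055
grasp_force: 42.9
```

Emit:
play_rows:
  steps:
    - [[-0.0326,-0.0008,0,0],[-0.0326,-0.0008,0,0],[0,0,0.03,0],[0,0,0.03,0],[0,0,0.02,0]]

```text
time: 51.62
ee_pos: [0.5439, -0.028, 0.1279]
tcp_rot: [-180.0, -0.0, 89.9]
wrist_force: [0.3, -0.2, -2.1]
opening: 0.0548
grasp_force: 43.0
```

Emit:
play_rows:
  steps:
    - [[0,0,0,0],[0,0,0,0],[0,0,0,0],[0,0,0,0],[0,0,0,0]]

```text
time: 52.03
ee_pos: [0.5454, -0.027, 0.1311]
tcp_rot: [179.9, 0.0, 90.0]
wrist_force: [-0.1, 0.5, -1.6]
opening: 0.0551
grasp_force: 43.0
```

```bash
python3 o.py
```

```text
[ 0.5454 -0.027   0.1311] [-2.8  3.4 -2.6 83.8  0.  87.1] [179.9   0.   90. ] [ 0.04  0.   -0.01] [-0.1  0.5 -1.6] 0.05505190137532375
```

Emit:
play_rows:
  steps:
    - [[0,0,0.015,0],[0,0,0.01,0],[0,0,0.006,0],[0,0,0.003,0],[0,0,0.002,0]]

```text
time: 52.45
ee_pos: [0.5445, -0.0271, 0.093]
tcp_rot: [-180.0, -0.0, 90.0]
wrist_force: [-0.4, -0.6, -1.7]
opening: 0.055
grasp_force: 43.0
```

Emit:
play_rows:
  steps:
    - [[0,0,0.001,0],[0,0,0.001,0],[0,0,0.001,0],[0,0,0.001,0],[0,0,0.001,0]]

```text
time: 52.87
ee_pos: [0.5451, -0.0271, 0.0914]
tcp_rot: [179.8, -0.0, 90.0]
wrist_force: [-10.0, 1.3, 27.3]
opening: 0.055
grasp_force: 45.7
```

Emit:
play_rows:
  steps:
    - [[0,0,-0.002,0],[0,0,0,0],[0,0,0,0],[0,0,0,0],[0,0,0,0]]

```text
time: 53.28
ee_pos: [0.5452, -0.0272, 0.0915]
tcp_rot: [179.9, 0.0, 90.0]
wrist_force: [-1.0, 0.1, 7.9]
opening: 0.055
grasp_force: 44.1
```

Emit:
play_rows:
  steps:
    - [[0,0,0,0],[0,0,0,0],[0,0,0,0],[0,0,0,0],[0,0,-0.005,0]]
  gripper: 0.07

```text
time: 53.7
ee_pos: [0.5441, -0.0271, 0.0943]
tcp_rot: [-179.9, -0.0, 90.0]
wrist_force: [-0.3, -0.1, -0.2]
opening: 0.0701
grasp_force: 0.0
```

Emit:
play_rows:
  steps:
    - [[0,0,-0.015,0],[0,0,-0.03,0],[0,0,-0.035,0],[0,0,-0.035,0],[0,0,-0.02,0]]

```text
time: 54.12
ee_pos: [0.545, -0.0272, 0.2346]
tcp_rot: [179.8, 0.0, 90.0]
wrist_force: [0.4, 1.1, 0.1]
opening: 0.07
grasp_force: 0.0
```

Emit:
play_rows:
  steps:
    - [[0.03,-0.02,0,0],[0.03,-0.02,0,0],[0.03,-0.02,0,0],[0.03,-0.02,0,0],[0.03,-0.02,0,0]]

```text
time: 54.53
ee_pos: [0.4435, 0.1238, 0.2306]
tcp_rot: [180.0, -0.0, 90.0]
wrist_force: [0.7, -0.0, 0.3]
opening: 0.0697
grasp_force: 0.0
```

Emit:
play_rows:
  steps:
    - [[0.02,-0.01,0,0],[0,0,0,0],[0,0,0,0],[0,0,0,0],[0,0,0,0]]

```text
time: 54.95
ee_pos: [0.435, 0.1422, 0.2303]
tcp_rot: [180.0, 0.0, 90.0]
wrist_force: [0.8, 0.7, 0.4]
opening: 0.07
grasp_force: 0.0
```

```bash
python3 o.py; python3 - <<'E'
from h import *
a=bot.camera('scene')['img'][170:340,200:400]; b=bot.camera('top')['img'][130:250,170:440]
a=cv2.resize(a,None,fx=2,fy=2,interpolation=cv2.INTER_CUBIC); b=cv2.resize(b[:,130:],None,fx=2.8333,fy=2.8333,interpolation=cv2.INTER_CUBIC)
cv2.imwrite('pics/fin.png',np.hstack([a,b[:340]]))
E
```

```text
[0.435  0.1422 0.2303] [ 18.1  -7.6  -2.4  95.2  -0.  108.2] [180.   0.  90.] [-0.02 -0.01 -0.01] [0.8 0.7 0.4] 0.07002847984718485
```

View pics/fin.png

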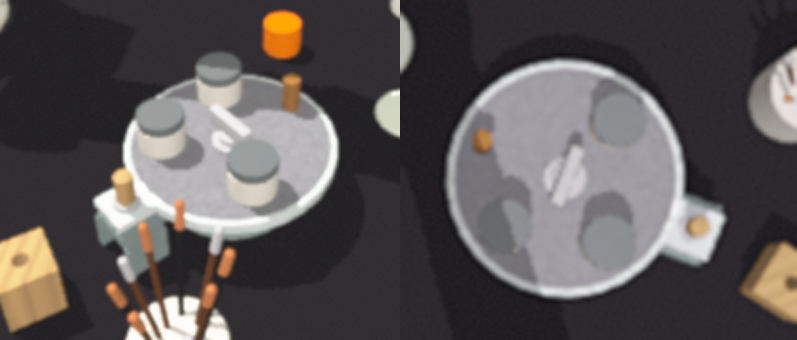

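All three jars stand upright and wholly on the disc, at right-panel (620,118), (607,243) and (503,222). The pin is home and the nut is tight, so I'm handing in.

```bash
python3 -c "
from workcell import bot
print(bot.job_done())"
```

```text
the job is handed in; nothing more can be done
None
```

I handed the job in after about 55 s of robot time: the wheel is pinned, the wing nut is tight against its stop, and all three loose jars stand upright on the disc, but the hand-in returned no verdict.

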